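# Snap the cap onto the storage box and hold the seal squeezed

## Task

Pick up the loose orange cap from the chopping board and press it, open side down, onto the bare steel stud of the storage box that has no cap yet, until it clicks over the sprung balls. Keep pressing after the click so that the black seal under the cap is squeezed well down, and finish like that: still pressing the cap down with the gripper, without letting go or easing off. Leave the green mug, the salt shaker and the mustard jar where they stand.

Things in the scene. Friction and masses are not known exactly. Their poses are not given: they have to be found in the camera images.
- cap: loose orange round cap, 44 mm diameter, 38 mm high, 40 g, standing open side down on the board. Origin: centre of its open lower rim, z up through its closed top. Its top 10 mm (28 to 38 mm above the rim) is the widest band, to grip; the fluted skirt is 42 mm across. Inside, a lip of 28 mm bore fills the lowest 5 mm; above it the bore is 37 mm, closed 28 mm above the rim
- box: white storage box with grey lid, 120 (x) x 100 (y) x 55 mm, fixed to the worktop, its stud bare. Origin: centre of its underside, z up. The cap's rim meets the stud's balls about 23 mm above the lid; a push of some 9 to 12 N takes its lip over them, then the force drops (click) and the rim reaches the seal 6 mm above the lid
- stud (a point): foot of the bare steel stud on that box's lid, on the stud's axis: 20 mm from the box's centre along the box's +x, 55 mm above the worktop; z up. The stud is 24 mm across and 28 mm tall, coned to 14 mm over its top 6 mm. Four sprung balls stick out of its sides, centred 17.5 mm above the lid, 34 mm across them
- seal (a joint): travel of the sprung black seal ring (28 to 47 mm diameter) round the stud's foot, in m: 0 = free (its top 6 mm above the lid), 0.004 = squeezed fully down, where it stops hard. About 3 N starts it, 11 N squeezes it fully; it springs back when the push ends
- capped_box: a second box just like the first, also fixed, whose stud already carries an orange cap, top 99 mm above the worktop. Not to be used. Origin: centre of its underside
- board: beech chopping board, 296 (x) x 268 (y) x 28 mm, fixed; origin: centre of its underside. A lemon 58 mm high is fixed on its far left part
- mug: green mug, 81 x 120 x 94 mm, loose, on the right; bystander. Origin: centre of its underside
- salt: glass salt shaker with grey top, 44 mm diameter, 90 mm high, loose, behind the boxes; bystander. Origin: centre of its underside
- mustard: mustard jar with cream lid, 50 mm diameter, 106 mm high, loose, behind the boxes; bystander. Origin: centre of its underside

How it is judged (in metres and radians):
On the way, in this order (a step that is already met when the one before it is completed fails the run):
1. the cap is lifted clear of the board in the gripper (z of cap in the frame of board above 0.06 m and contact force between the fingers and cap above 1 N), for 0.1 s.
2. the cap has clicked over the balls of the bare stud: its rim less than 7 mm above the lid, centred within 4 mm, upright within 0.12 rad (z of cap in the frame of stud below 0.007 m and horizontal distance between cap and stud below 0.004 m and angle between cap's own z axis and vertical below 0.12 rad), for 0.1 s.
At the end, for the whole second after the job is handed in: the cap sits upright (within 0.12 rad) and centred (within 4 mm) on the bare stud, clicked on, its rim less than 5.5 mm above the lid; the gripper still presses it (more than 3 N on the cap, more than 4 N from cap to box) so that the seal stays squeezed by more than 2 mm (value of joint seal above 0.002 m and z of cap in the frame of stud below 0.0055 m and horizontal distance between cap and stud below 0.004 m and angle between cap's own z axis and vertical below 0.12 rad and contact force between cap and box above 4 N and contact force between the fingers and cap above 3 N); the arm keeps its last pose, push and grip.
It fails at once if the green mug is moved by more than 3 cm (distance of mug from where it was at the start of the episode above 0.03 m).
It fails at once if the salt shaker is moved by more than 3 cm (distance of salt from where it was at the start of the episode above 0.03 m).
It fails at once if the mustard jar is moved by more than 3 cm (distance of mustard from where it was at the start of the episode above 0.03 m).
It also fails if it takes over 38 s, if anything falls off the work surface, if the arm or the gripper's body presses on something with over 40 N, if the wrist force passes 120 N, or if a joint passes its speed limit or range.

## Robot

A 6-joint arm with a two-finger parallel gripper is mounted at the origin on a cart in front of the work surface, level with it; the furniture and walls round the work are solid. World frame = base frame: x ahead of the robot, y to its left, z up, the work surface at z = 0. Lengths are in mm, angles in rad, forces in N, time in s.
With the tool pointing down it reaches from about 350 to 775 mm from the base axis. Payload 7.3 kg.
Tool frame: the origin (TCP) lies on the mounting face of the last link; the fingertips stand 178 mm ahead of it and the grasp point (between the pads) lies 159 mm ahead of it; z points along the fingers, y is the line along which they close (so a half turn about z gives the same grasp; the last joint's range is limited). The gripper opens to 92 mm and grips with 3 to 60 N. Pads are 19 mm wide; open, the fingers measure 130 mm over their backs; the gripper's body (75 mm by 190 mm) begins 47 mm behind the grasp point.
Start: joints at [-1.467, 0.342, 1.524, -0, 1.275, -0.146], TCP at [129.805, -508.703, 404.741] pointing down, gripper open.
Joint ranges: [-2.53, 2.53], [-0.77, 2.02], [0.04, 2.7], [-1, 4.14], [0.28, 2.66], [-3.11, 3.11]. Speed limits (rad/s): [2.57, 2.57, 3.14, 3.14, 3.14, 3.14].

## Interface

Orientations are given as [roll, pitch, yaw] about the fixed x, y, z axes, in that order (R = Rz(yaw) Ry(pitch) Rx(roll)).
In Python, from plant import bot, vision gives the robot as it stands. The module is installed in compiled form; this text tells all that it offers.
- The arm moves only by the tool inch_along, called as name(argument=value, ...), one argument or row to a line, values as JSON. Schema: {"type":"object","properties":{"steps":{"type":"array","items":{"type":"array","prefixItems":[{"type":"number"},{"type":"array","items":{"type":"number"},"minItems":3,"maxItems":3},{"type":"number"}],"minItems":3,"maxItems":3},"minItems":1,"maxItems":5},"only":{"type":"string"},"quiet":{"type":"boolean"},"lines":{"type":"string"}},"required":["steps"],"additionalProperties":false}. steps is a list of rows, 1 to 5 of them, each written [opening, [dx, dy, dz], turn]: the finger opening in mm, then dx, dy, dz in shares of 500 mm (1.0 is 500 mm), then a turn about the tool's z in a scale on which 1.0 is pi rad; each row is the pose to reach, as a shift and turn from the pose commanded when the call began, along the tool's axes at that moment; what a row does not reach only later rows make up. A row lasts 1/8 s, in which the tool goes at most 62.5 mm and 0.188 rad, less where a joint would pass 70% of its speed; a pose out of reach is approached as far as the arm can. The fingers move at their own pace and stop on an object; the grip force is fixed at half the most. Time passes only in rows, so rows that do not move let the fingers close. The tool returns the time, the measured TCP pose, the force, the opening and the grip force at its end. only (a regular expression) keeps the lines of the reply that match it, lines (a string "A,B") keeps lines A to B, and quiet returns only ok. Input that does not fit is refused with a message, and nothing moves.
- bot.get_obs(): the state, without advancing time (a new reading comes with each control period).
- vision.capture(name): name is "scene" or "top" or "wrist"; returns a dict with "color" (480x640x3 uint8, red, green, blue), "K" (3x3 intrinsics, pixels), "R" (3x3) and "t" (3): a world point X has camera coordinates R X + t. Camera axes: x right, y down, z forward; pixel columns grow to the right and rows downward; lengths in mm; the calibration is good to about 2 mm. A picture is of the moment at which its call begins. There is no depth.
- bot.close_job(): hands the job in; it is judged then, once.
The state is a dict: "time": time; "joint_positions": joint angles; "dq": joint speeds; "tau": joint torques, N m; "tool_pos": TCP position; "tcp_rot": TCP orientation; "contact_force": force on the tool from outside, world axes, zero at the start; "moment": the same for the moment, N m; "grip_width": finger opening in mm; "finger_force": force on a finger pad.
Only numpy, scipy, OpenCV 4.12 (cv2) and the standard library are available. Lean on these libraries where they do the work, as an engineer would, in place of code of your own. Each camera call takes 0.05 s, during which the arm holds its last target. There are 200 camera calls.

## Working session

There is one attempt and no reset: what is moved stays moved. The work goes in short steps, Python scripts to look and compute and a tool call to move; the robot and the scene stay as the last step left them, time stands still between calls to the robot, and variables do not carry over. Pictures are saved under pics/ and viewed, at most 10 in all, crops included, and the job is handed in when it is done.

```bash
mkdir -p pics
```

Create h.py:
```python
import numpy as np,cv2,pickle,sys
from plant import bot,vision
def cap(name,fn):
    c=vision.capture(name); cv2.imwrite(f'pics/{fn}.png',cv2.cvtColor(c['color'],cv2.COLOR_RGB2BGR)); pickle.dump(c,open(f'{fn}.pkl','wb')); return c
def ray(fn,u,v):
    c=pickle.load(open(f'{fn}.pkl','rb')); R=np.array(c['R']);t=np.array(c['t'])
    d=R.T@np.linalg.solve(np.array(c['K']),[u,v,1]); return -R.T@t,d/np.linalg.norm(d)
def tri(obs):
    A=np.zeros((3,3));b=np.zeros(3)
    for o in obs:
        p,d=ray(*o);M=np.eye(3)-np.outer(d,d);A+=M;b+=M@p
    X=np.linalg.solve(A,b); return X,[np.linalg.norm((np.eye(3)-np.outer(ray(*o)[1],ray(*o)[1]))@(X-ray(*o)[0])) for o in obs]
def atz(o,z):
    p,d=ray(*o); return p+d*(z-p[2])/d[2]
```

Run:
```python
from h import *
for n in ('scene','top','wrist'):
    c=cap(n,n+'0'); print(n,-np.array(c['R']).T@c['t'],c['K'][0])
a=[cv2.imread(f'pics/{n}0.png') for n in('scene','top')]
print(bot.get_obs())
```

```text
scene [-135.3449624   800.17710074  685.75089525] [506.46104415   0.         323.64566748]
top [ 422.34929925  -17.71213384 1091.24940755] [462.4134642   0.        324.6906333]
wrist [ 205.33592973 -490.06948926  384.53208566] [365.28287686   0.         320.44853632]
{'time': 0.15, 'joint_positions': array([-1.46699648e+00,  3.42533800e-01,  1.52473464e+00, -1.83367202e-05,
        1.27538094e+00, -1.46013461e-01]), 'dq': array([ 0.0009754 , -0.00128078, -0.00198259, -0.00046699, -0.00244497,
       -0.00014528]), 'tau': array([ 1.28816886e-03, -4.31470406e+01, -2.44353157e+01,  7.18098669e-02,
        5.37733245e-02, -8.50630499e-05]), 'tool_pos': array([ 129.7955693 , -508.61510257,  404.24147451]), 'tcp_rot': array([-3.14054463e+00, -1.36397460e-04,  2.49818589e-01]), 'contact_force': array([-0.24987874, -0.37565612,  0.76610029]), 'moment': array([ 0.03746546, -0.03193421, -0.0242503 ]), 'finger_force': 0.0, 'grip_width': 91.63513001958708}
```

View pics/top0.png

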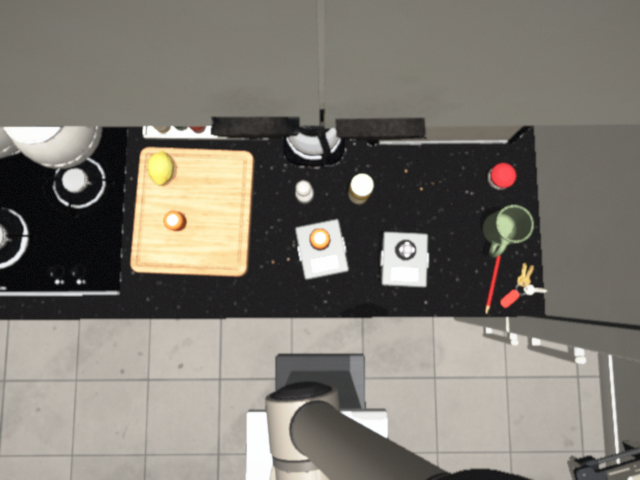

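View pics/scene0.png

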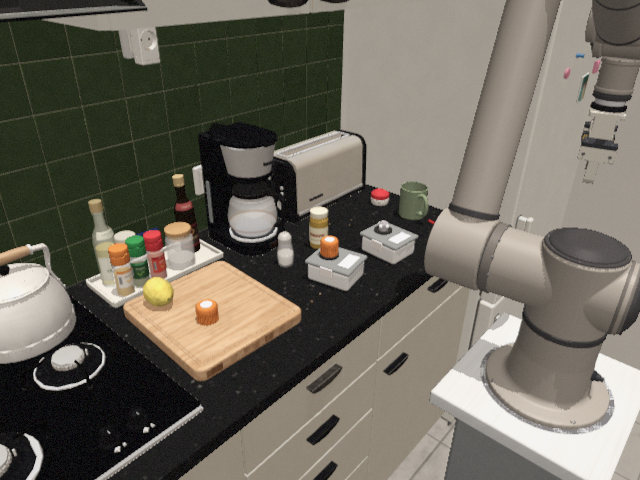

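The top view shows the loose cap at about (175,220), the bare stud at (406,250) and the capped one at (320,238). In the scene view the loose cap is at (207,312) and the bare stud at (384,229). I'll enlarge both.

Run:
```python
from h import *
t=cv2.imread('pics/top0.png');s=cv2.imread('pics/scene0.png')
f=lambda i,u,v:cv2.resize(i[v-19:v+19,u-25:u+25],(400,300),interpolation=cv2.INTER_CUBIC)
# crop origin u-25, v-19, scale 8 (x), 7.89(y)
cv2.imwrite('pics/m.png',np.vstack([np.hstack([f(t,175,220),f(t,406,250)]),np.hstack([f(s,207,312),f(s,384,229)])]))
print('cap',tri([('top0',174.5,220.5),('scene0',207,303.5)]))
```

```text
cap (array([583.0582513 , 316.63810287,  65.6204586 ]), [np.float64(0.7135537641771111), np.float64(0.7135537641772026)])
```

View pics/m.png

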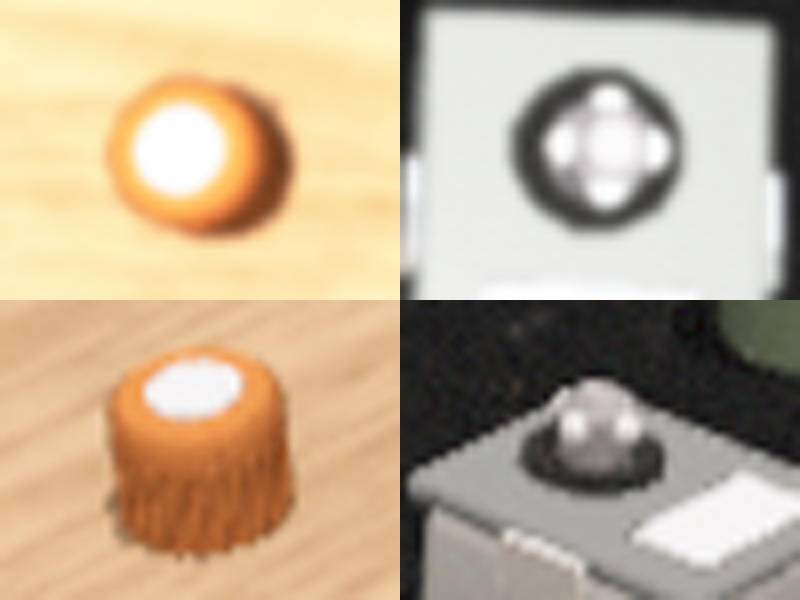

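The white disc on the cap's top is at top (172.1,219.4) and scene (205.7,303.8). The stud top is at top (406.6,249.2), and the seal centre is at top (406.1,249.3) and scene (382.7,229.2).

Run:
```python
from h import *
from scipy.spatial.transform import Rotation as Ro
print('cap top',tri([('top0',172.1,219.4),('scene0',205.7,303.8)]))
print('seal',tri([('top0',406.1,249.3),('scene0',382.7,229.2)]))
c=pickle.load(open('wrist0.pkl','rb'));o=bot.get_obs()
Rt=Ro.from_euler('xyz',o['tcp_rot']).as_matrix()
print(Rt.round(3)); C=-c['R'].T@c['t']; print('cam in tool',Rt.T@(C-o['tool_pos']),(c['R']@Rt).round(3),c['K'])
for z in (28+38,61,83): print(z,atz(('top0',172.1,219.4),z),atz(('top0',406.5,249.2),z))
```

```text
cap top (array([584.28131377, 320.5888786 ,  66.89396643]), [np.float64(0.7500542608428614), np.float64(0.750054260842835)])
seal (array([ 514.51949312, -203.46461746,   57.5399808 ]), [np.float64(1.0297672477596067), np.float64(1.0297672477596562)])
[[ 0.969  0.247 -0.   ]
 [ 0.247 -0.969  0.001]
 [ 0.    -0.001 -1.   ]]
cam in tool [77.77769201  0.72646562 19.71924718] [[-0.     1.    -0.   ]
 [-0.958 -0.    -0.286]
 [-0.286  0.     0.958]] [[365.28287686   0.         320.44853632]
 [  0.         365.28287686 240.78104614]
 [  0.           0.           1.        ]]
66 [584.98755305 321.44141985  66.        ] [ 514.83151275 -202.27168573   66.        ]
61 [585.78071739 323.09542497  61.        ] [ 515.28253576 -203.17175721   61.        ]
83 [582.2907943  315.81780245  83.        ] [ 513.29803454 -199.21144267   83.        ]
```

Units first: shifts go in shares of 500 mm and turns go in shares of pi rad. So 292 mm / 500 = 0.584, 236 mm / 500 = 0.472.

inch_along(
  steps=[
    [92, [0.124, -0.056, 0], 0],
    [92, [0.248, -0.112, 0], 0],
    [92, [0.36, -0.162, 0], 0],
    [92, [0.472, -0.212, 0], 0],
    [92, [0.584, -0.262, 0], 0],
  ],
)

```text
time: 0.78
tool_pos: [375.7, -312.8, 404.7]
tcp_rot: [3.141, 0.0, 0.25]
contact_force: [0.3, -1.0, 0.3]
grip_width: 91.6
finger_force: 0.0
```

inch_along(
  steps=[
    [92, [0.112, -0.05, 0.02], 0],
    [92, [0.22, -0.098, 0.08], 0],
    [92, [0.312, -0.14, 0.148], 0],
    [92, [0.312, -0.14, 0.148], 0],
    [92, [0.312, -0.14, 0.148], 0],
  ],
)

```text
time: 1.4
tool_pos: [508.3, -208.0, 330.7]
tcp_rot: [3.142, 0.001, 0.251]
contact_force: [-0.3, -0.2, 1.2]
grip_width: 91.6
finger_force: 0.0
```

Run:
```python
from h import *
cap('wrist','w1'); print(bot.get_obs()['tool_pos'],bot.get_obs()['tcp_rot'])
```

```text
[ 507.98004203 -208.53863338  331.29182178] [ 3.14071068e+00 -2.22709451e-04  2.49339095e-01]
```

View pics/w1.png

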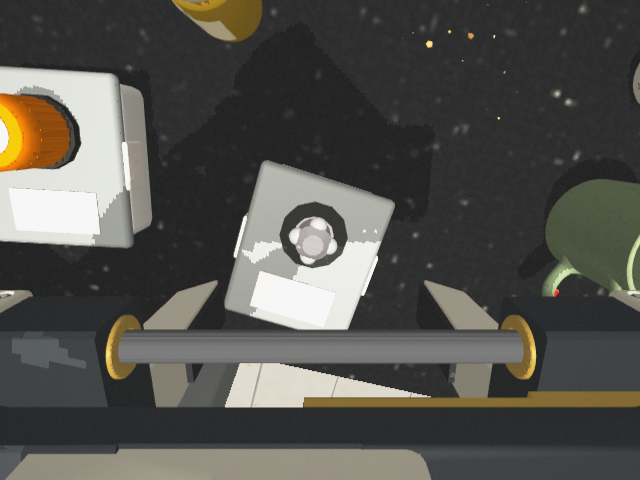

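The wrist view shows the stud top at (313,243) and the seal ring centred at (313,235). The bore is clear on both sides.

Run:
```python
from h import *
print('seal',tri([('w1',313.5,235),('top0',406.1,249.3),('scene0',382.7,229.2)]),tri([('w1',313.5,235),('top0',406.1,249.3)]))
print(atz(('w1',313.5,235),61),atz(('w1',313,243),83),atz(('top0',406.1,249.3),61))
```

```text
seal (array([ 514.00560013, -202.77819941,   58.28296101]), [np.float64(0.5842784053952831), np.float64(1.2976422659221847), np.float64(0.9976536718855944)]) (array([ 514.86391383, -202.04922873,   62.83054058]), [np.float64(0.11095008274565257), np.float64(0.11095008274563317)])
[ 514.31494235 -202.24782309   61.        ] [ 515.08565655 -202.11770454   83.        ] [ 515.0633231  -202.27060243   61.        ]
```

inch_along(
  steps=[
    [92, [0.05, -0.116, 0], 0],
    [92, [0.05, -0.232, 0], 0],
    [92, [0.05, -0.348, 0], 0],
    [92, [0.05, -0.464, 0], 0],
    [92, [0.05, -0.58, 0], 0],
  ],
)

```text
time: 2.08
tool_pos: [460.2, 79.5, 332.2]
tcp_rot: [3.141, -0.003, 0.247]
contact_force: [0.3, 0.3, 0.3]
grip_width: 91.9
finger_force: 0.0
```

inch_along(
  steps=[
    [92, [0.11, -0.116, 0], 0],
    [92, [0.19, -0.232, 0], 0],
    [92, [0.25, -0.348, 0], 0],
    [92, [0.314, -0.406, 0], 0],
    [92, [0.314, -0.406, 0], 0],
  ],
)

```text
time: 2.7
tool_pos: [563.9, 316.5, 331.3]
tcp_rot: [-3.141, -0.003, 0.251]
contact_force: [0.2, 0.3, -0.3]
grip_width: 91.9
finger_force: 0.0
```

Run:
```python
from h import *
cap('wrist','w2'); print(bot.get_obs()['tool_pos'],bot.get_obs()['tcp_rot'])
```

```text
[563.66282891 315.52474589 331.22104837] [-3.14144997e+00 -1.80303260e-03  2.50265947e-01]
```

View pics/w2.png

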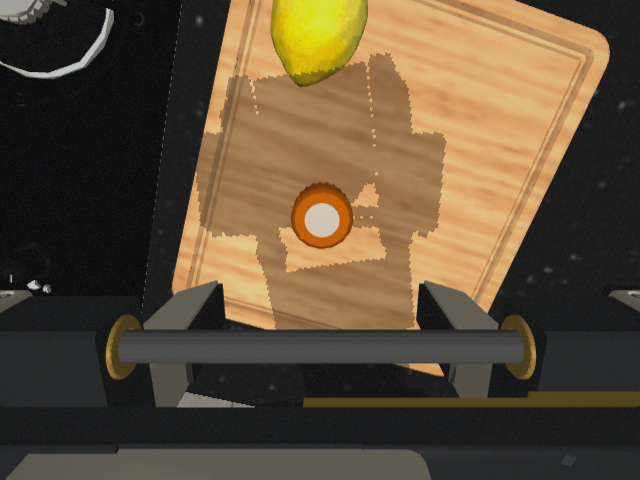

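The wrist view shows the cap's white top disc centred at (322,220), with nothing in the fingers' way.

Create go.py:
```python
from h import *
from scipy.spatial.transform import Rotation as Ro
def to(x,y,z):
    o=bot.get_obs();Rt=Ro.from_euler('xyz',o['tcp_rot']).as_matrix();print('pos',o['tool_pos'].round(1),'shift',(Rt.T@(np.array([x,y,z])-o['tool_pos'])).round(1))
```

Run:
```python
from go import *
print(tri([('w2',322,220),('top0',172.1,219.4)]),tri([('w2',322,220),('top0',172.1,219.4),('scene0',205.7,303.8)]))
p=atz(('w2',322,220),66.5);print(p,atz(('top0',172.1,219.4),66.5)); to(p[0],p[1],220)
```

```text
(array([584.54867154, 320.07471657,  69.67142618]), [np.float64(0.20758648164064725), np.float64(0.20758648164057972)]) (array([584.21938719, 320.29010446,  67.01939778]), [np.float64(0.5336601640355654), np.float64(0.9554033196263586), np.float64(0.6175261116674821)])
[583.98464505 319.73384914  66.5       ] [584.90823662 321.27601934  66.5       ]
pos [563.7 315.5 331.2] shift [ 20.5   1.  111.3]
```

Scaled: 111 mm / 500 = 0.222, 100 mm / 500 = 0.2.

inch_along(
  steps=[
    [92, [0.042, 0.001, 0.08], 0],
    [92, [0.042, 0.001, 0.15], 0],
    [92, [0.042, 0.001, 0.2], 0],
    [92, [0.042, 0.001, 0.222], 0],
    [92, [0.042, 0.001, 0.222], 0],
  ],
)

```text
time: 3.38
tool_pos: [583.5, 318.2, 220.1]
tcp_rot: [3.141, 0.0, 0.248]
contact_force: [1.0, 0.1, 0.8]
grip_width: 91.5
finger_force: 0.0
```

inch_along(
  steps=[
    [30, [0, 0, 0], 0],
    [30, [0, 0, 0], 0],
    [30, [0, 0, 0], 0],
    [30, [0, 0, 0], 0],
    [30, [0, 0, 0], 0],
  ],
)

```text
time: 4.0
tool_pos: [583.2, 319.6, 219.7]
tcp_rot: [3.141, 0.0, 0.25]
contact_force: [0.7, -0.2, 0.2]
grip_width: 46.4
finger_force: 0.0
```

inch_along(
  steps=[
    [30, [0, 0, 0], 0],
    [30, [0, 0, 0], 0],
    [30, [0, 0, 0], 0],
  ],
)

```text
time: 4.38
tool_pos: [583.2, 319.6, 219.7]
tcp_rot: [3.142, 0.0, 0.25]
contact_force: [-0.1, -0.1, 0.6]
grip_width: 43.2
finger_force: 30.0
```

Gripped at 43 mm with 30 N. I'll lift, check the grip and carry the cap over.

Scaled: -110 mm / 500 = -0.22, -70 mm / 500 = -0.14.

inch_along(
  steps=[
    [30, [0, 0, -0.06], 0],
    [30, [0, 0, -0.14], 0],
    [30, [0, 0, -0.22], 0],
    [30, [0, 0, -0.22], 0],
    [30, [0, 0, -0.22], 0],
  ],
)

```text
time: 5.0
tool_pos: [583.0, 319.3, 328.7]
tcp_rot: [3.141, 0.002, 0.25]
contact_force: [-0.4, 0.4, -0.5]
grip_width: 43.1
finger_force: 30.0
```

Run:
```python
from go import *
cap('wrist','w3'); to(514.7,-202.2,330)
```

```text
pos [582.9 319.3 328. ] shift [-195.   488.5   -1.1]
```

View pics/w3.png

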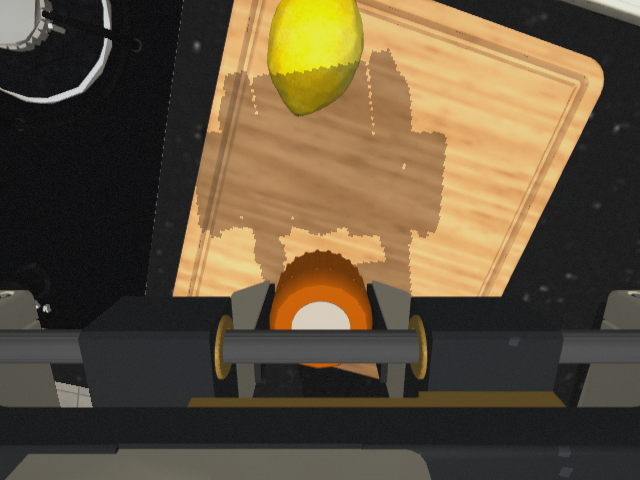

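The cap is upright in the fingers; its white disc spans columns 291–350 and its upper edge is at row 301. I'll work out its offset from the tool axis and carry it on.

Run:
```python
from go import *
c=pickle.load(open('w3.pkl','rb'));o=bot.get_obs();T=Ro.from_euler('xyz',o['tcp_rot']).as_matrix()
r2=[atz(('w2',u,220),66.5) for u in (305,339)];r=np.linalg.norm(r2[1]-r2[0])/2;print('r',r)
a=np.linspace(0,6.283,200)
for dz in (152,154,156):
  for dx in (-1,0,1,2):
    P=np.array([dx+r*np.cos(a),r*np.sin(a),dz+0*a]);W=T@P+o['tool_pos'][:,None];q=c['K']@(c['R']@W+c['t'][:,None]);q=q[:2]/q[2]
    print(dz,dx,q.min(1).round(1),q.max(1).round(1))
```

```text
r 11.714113572263475
152 -1 [289.9 306.7] [347.  357.3]
152 0 [289.9 304.4] [347.  355.2]
152 1 [289.8 302.1] [347.1 353.1]
152 2 [289.8 299.9] [347.1 351. ]
154 -1 [290.3 304.4] [346.6 354.5]
154 0 [290.3 302.2] [346.7 352.5]
154 1 [290.2 299.9] [346.7 350.4]
154 2 [290.2 297.7] [346.8 348.3]
156 -1 [290.7 302.2] [346.3 351.8]
156 0 [290.6 300. ] [346.3 349.8]
156 1 [290.6 297.8] [346.4 347.7]
156 2 [290.5 295.6] [346.4 345.7]
```

inch_along(
  steps=[
    [30, [-0.048, 0.116, 0], 0],
    [30, [-0.096, 0.232, 0], 0],
    [30, [-0.144, 0.348, 0], 0],
    [30, [-0.192, 0.464, 0], 0],
    [30, [-0.24, 0.58, 0], 0],
  ],
)

```text
time: 5.68
tool_pos: [538.0, 8.4, 328.3]
tcp_rot: [-3.141, 0.003, 0.25]
contact_force: [-0.3, -0.9, -1.0]
grip_width: 43.1
finger_force: 30.0
```

inch_along(
  steps=[
    [30, [-0.04, 0.112, 0], 0],
    [30, [-0.088, 0.224, 0], 0],
    [30, [-0.132, 0.33, 0], 0],
    [30, [-0.15, 0.397, 0], 0],
    [30, [-0.15, 0.397, 0], 0],
  ],
)

```text
time: 6.3
tool_pos: [514.6, -203.0, 328.1]
tcp_rot: [-3.14, 0.002, 0.246]
contact_force: [0.3, -0.1, -0.9]
grip_width: 42.8
finger_force: 30.0
```

Run:
```python
from go import *
to(514.7,-202.2,330);cap('wrist','w4')
```

```text
pos [ 514.6 -203.   328.1] shift [ 0.2 -0.8 -1.9]
```

View pics/w4.png

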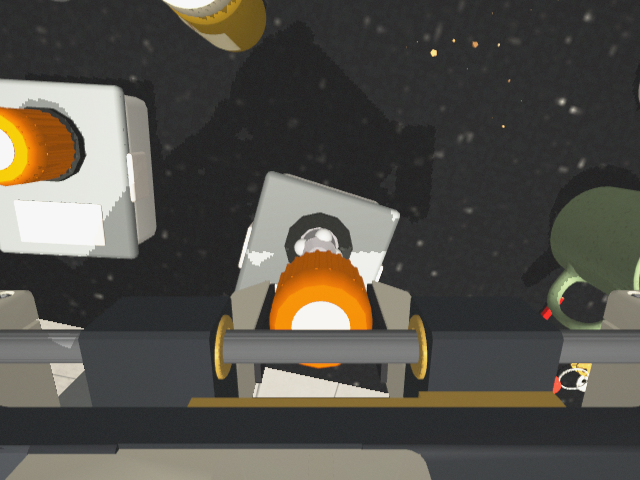

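The cap is above and in front of the stud; the seal ring is centred near (319,243) and the cap near column 320.5. I'll lower to just over the stud and compare again in an enlarged crop.

Scaled: 40 mm / 500 = 0.08, -1.2 mm / 500 = -0.0024.

inch_along(
  steps=[
    [30, [-0.0006, -0.0024, 0.03], 0],
    [30, [-0.0006, -0.0024, 0.06], 0],
    [30, [-0.0006, -0.0024, 0.08], 0],
    [30, [-0.0006, -0.0024, 0.08], 0],
  ],
)

```text
time: 6.85
tool_pos: [514.5, -199.0, 288.5]
tcp_rot: [-3.14, 0.002, 0.251]
contact_force: [0.1, 0.5, -0.5]
grip_width: 43.0
finger_force: 30.0
```

Run:
```python
from go import *
to(514.7,-202.2,285);c=cap('wrist','w5');s=cap('scene','s5');cap('top','t5')
i=cv2.imread('pics/w5.png')[200:350,220:420];j=cv2.imread('pics/s5.png')[190:265,334:434]
cv2.imwrite('pics/m5.png',np.hstack([cv2.resize(i,(400,300),interpolation=2),cv2.resize(j,(400,300),interpolation=2)]))
```

```text
pos [ 514.5 -199.   288.5] shift [-0.6  3.1  3.5]
```

View pics/m5.png

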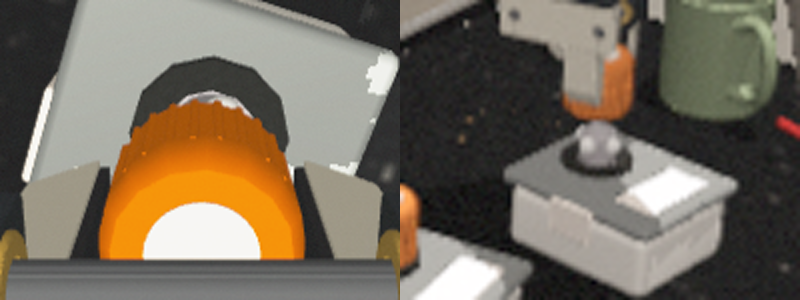

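In the wrist crop the seal centre is at column 325 and the cap centre at 320.7, so the tool needs about +2.5 to +3 mm in y, as the pose also says. The scene crop shows the cap upright above the stud. I'll let it settle and correct.

inch_along(
  steps=[
    [30, [0, 0, 0], 0],
    [30, [0, 0, 0], 0],
    [30, [0, 0, 0], 0],
  ],
)

```text
time: 7.38
tool_pos: [514.7, -199.7, 289.9]
tcp_rot: [3.141, -0.0, 0.25]
contact_force: [0.4, 0.4, -1.2]
grip_width: 42.7
finger_force: 30.0
```

Run:
```python
from go import *
for k in range(3):
    vision.capture('wrist');to(514.7,-202.2,285)
```

```text
pos [ 514.7 -199.6  289.8] shift [-0.6  2.5  4.8]
pos [ 514.6 -199.6  289.8] shift [-0.6  2.5  4.8]
pos [ 514.7 -199.6  289.8] shift [-0.6  2.5  4.8]
```

Scaled: 9 mm / 500 = 0.018, 2.5 mm / 500 = 0.005.

inch_along(
  steps=[
    [30, [-0.0016, 0.005, 0], 0],
    [30, [-0.0016, 0.005, 0.008], 0],
    [30, [-0.0016, 0.005, 0.018], 0],
    [30, [-0.0016, 0.005, 0.018], 0],
    [30, [-0.0016, 0.005, 0.018], 0],
  ],
)

```text
time: 8.15
tool_pos: [514.5, -202.2, 280.6]
tcp_rot: [3.142, 0.0, 0.25]
contact_force: [-0.1, -0.6, -0.3]
grip_width: 42.9
finger_force: 30.0
```

Run:
```python
from go import *
to(514.7,-202.2,275);c=cap('wrist','w6');s=cap('scene','s6')
i=cv2.imread('pics/w6.png')[200:350,220:420];j=cv2.imread('pics/s6.png')[190:265,334:434]
cv2.imwrite('pics/m6.png',np.hstack([cv2.resize(i,(400,300),interpolation=2),cv2.resize(j,(400,300),interpolation=2)]))
```

```text
pos [ 514.5 -202.2  280.6] shift [0.2 0.  5.6]
```

View pics/m6.png

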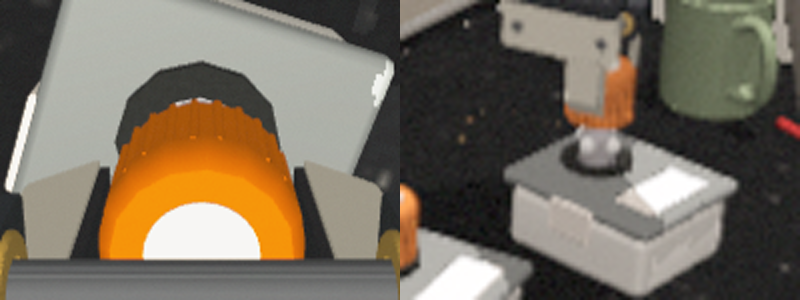

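In the wrist crop the seal centre (col 319.3) is within 0.7 mm of the cap centre (col 320.7), and in the scene crop cap and stud are in line at about column 600. I'll lower onto the balls.

Scaled: 8 mm / 500 = 0.016, 4 mm / 500 = 0.008.

inch_along(
  steps=[
    [30, [0, -0.0008, 0.008], 0],
    [30, [0, -0.0008, 0.016], 0],
    [30, [0, -0.0008, 0.016], 0],
    [30, [0, -0.0008, 0.016], 0],
  ],
)

```text
time: 8.75
tool_pos: [514.4, -201.9, 272.7]
tcp_rot: [3.142, 0.0, 0.25]
contact_force: [0.6, -0.1, -1.1]
grip_width: 43.0
finger_force: 30.0
```

inch_along(
  steps=[
    [30, [0, 0, 0.004], 0],
    [30, [0, 0, 0.006], 0],
    [30, [0, 0, 0.008], 0],
    [30, [0, 0, 0.008], 0],
  ],
)

```text
time: 9.25
tool_pos: [514.5, -201.9, 269.0]
tcp_rot: [3.141, -0.0, 0.25]
contact_force: [-0.9, 0.3, 3.0]
grip_width: 43.1
finger_force: 30.0
```

Scaled: 4 mm / 500 = 0.008, 2 mm / 500 = 0.004.

inch_along(
  steps=[
    [30, [0, 0, 0.004], 0],
    [30, [0, 0, 0.008], 0],
    [30, [0, 0, 0.008], 0],
  ],
)

```text
time: 9.62
tool_pos: [514.7, -201.9, 266.0]
tcp_rot: [3.14, -0.002, 0.25]
contact_force: [-0.6, 0.7, 8.0]
grip_width: 43.1
finger_force: 30.0
```

inch_along(
  steps=[
    [30, [0, 0, 0.004], 0],
    [30, [0, 0, 0.008], 0],
    [30, [0, 0, 0.008], 0],
  ],
)

```text
time: 10.0
tool_pos: [514.2, -201.8, 260.3]
tcp_rot: [-3.141, 0.001, 0.25]
contact_force: [-1.3, 0.6, -1.4]
grip_width: 42.7
finger_force: 30.0
```

inch_along(
  steps=[
    [30, [0, 0, 0.004], 0],
    [30, [0, 0, 0.008], 0],
    [30, [0, 0, 0.008], 0],
  ],
)

```text
time: 10.38
tool_pos: [513.7, -201.6, 255.0]
tcp_rot: [-3.139, 0.003, 0.25]
contact_force: [-2.3, -0.6, -11.8]
grip_width: 42.9
finger_force: 30.0
```

Force rose to 8 N, then fell and reversed: the balls are pulling the lip down. Continuing.

Scaled: 2 mm / 500 = 0.004, 1 mm / 500 = 0.002.

inch_along(
  steps=[
    [30, [0, 0, 0.002], 0],
    [30, [0, 0, 0.004], 0],
    [30, [0, 0, 0.004], 0],
  ],
)

```text
time: 10.75
tool_pos: [514.3, -201.8, 254.6]
tcp_rot: [-3.141, 0.0, 0.25]
contact_force: [-3.5, 0.9, -6.8]
grip_width: 43.0
finger_force: 30.0
```

inch_along(
  steps=[
    [30, [0, 0, 0.002], 0],
    [30, [0, 0, 0.004], 0],
    [30, [0, 0, 0.004], 0],
    [30, [0, 0, 0.004], 0],
  ],
)

```text
time: 11.25
tool_pos: [514.7, -202.0, 253.2]
tcp_rot: [3.14, -0.001, 0.25]
contact_force: [-2.1, -0.5, -0.9]
grip_width: 43.0
finger_force: 30.0
```

Scaled: 2 mm / 500 = 0.004, 1 mm / 500 = 0.002.

inch_along(
  steps=[
    [30, [0, 0, 0.002], 0],
    [30, [0, 0, 0.004], 0],
    [30, [0, 0, 0.004], 0],
    [30, [0, 0, 0.004], 0],
  ],
)

```text
time: 11.75
tool_pos: [514.5, -202.1, 251.1]
tcp_rot: [3.141, -0.001, 0.25]
contact_force: [-4.2, -1.0, 5.3]
grip_width: 43.1
finger_force: 30.0
```

inch_along(
  steps=[
    [30, [0, 0, 0.002], 0],
    [30, [0, 0, 0.003], 0],
    [30, [0, 0, 0.003], 0],
    [30, [0, 0, 0.003], 0],
  ],
)

```text
time: 12.25
tool_pos: [514.4, -202.1, 249.8]
tcp_rot: [3.141, -0.0, 0.25]
contact_force: [-5.5, -1.6, 7.3]
grip_width: 43.0
finger_force: 30.0
```

Scaled: 2 mm / 500 = 0.004, 1 mm / 500 = 0.002.

inch_along(
  steps=[
    [30, [-0.001, 0, 0.002], 0],
    [30, [-0.001, 0, 0.004], 0],
    [30, [-0.001, 0, 0.004], 0],
    [30, [-0.001, 0, 0.004], 0],
  ],
)

```text
time: 12.75
tool_pos: [514.1, -202.2, 248.4]
tcp_rot: [3.14, -0.001, 0.25]
contact_force: [-5.8, -0.8, 10.8]
grip_width: 43.1
finger_force: 30.0
```

inch_along(
  steps=[
    [30, [0, 0, 0.001], 0],
    [30, [0, 0, 0.002], 0],
    [30, [0, 0, 0.002], 0],
    [30, [0, 0, 0.002], 0],
  ],
)

```text
time: 13.25
tool_pos: [514.1, -202.1, 248.3]
tcp_rot: [3.14, -0.002, 0.25]
contact_force: [-8.3, 0.9, 17.7]
grip_width: 43.1
finger_force: 30.0
```

Position stopped at 248.3 while the force rose to 17.7 N: the seal is on its stop. One last look.

inch_along(
  steps=[
    [30, [0, 0, 0], 0],
    [30, [0, 0, 0], 0],
    [30, [0, 0, 0], 0],
    [30, [0, 0, 0], 0],
  ],
)

```text
time: 13.75
tool_pos: [514.1, -202.1, 248.3]
tcp_rot: [3.14, -0.002, 0.25]
contact_force: [-7.7, 1.4, 17.9]
grip_width: 42.8
finger_force: 30.0
```

Run:
```python
from go import *
cap('scene','s7');j=cv2.imread('pics/s7.png')[190:265,334:434]
cv2.imwrite('pics/m7.png',cv2.resize(j,(800,600),interpolation=2))
```

```text
(no output)
```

View pics/m7.png

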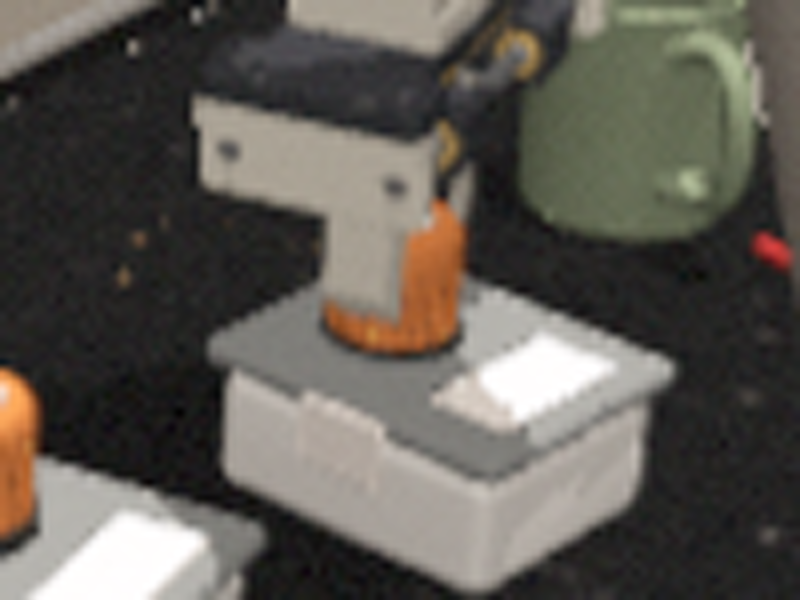

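The picture shows the cap upright and seated on the seal, its rim at crop (395,345), still held in the gripper, and the force is steady.

```bash
python3 -c "
from plant import bot
print(bot.close_job())"
```

```text
the job is handed in; nothing more can be done
None
```

The orange cap is clicked onto the bare stud and I handed the job in at about 14 s, the gripper still pressing with about 18 N and the seal apparently on its stop; no verdict was shown, and the mug, salt and mustard were not touched.

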